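# Clear the offcut from the trimming bed into the scrap bin

### The job

Slide the gate of the trimming bed fully open, slide the white-faced offcut out of its channel and over the edge so that it drops into the scrap bin below, then slide the gate fully closed again. The offcut is held by a spring at its side and can only be got at from above: set the fingertips down on it slowly, press just hard enough to drag it along, and never knock or press it with more than 20 N, because its facing dents. Leave everything else as it is.

Things in the scene. Friction and masses are not known exactly. Their poses are not given: they have to be found in the camera images.
- bed: Trimming bed fixed to the table: grey board 215 x 260 mm on wooden legs of adjustable height, so its origin (under its middle, z up) is 0 to 14 mm above the table. A 66 mm wide channel runs along bed x, middle line y = 0, floor z = 118 mm, between two brown rails (tops z = 128 mm), from a fence (face x = -90 mm, top z = 158 mm, full width) to its open mouth at x = +80 mm.
- mouth (a point): Middle of the edge of the channel floor at its open mouth (bed x = 80 mm, y = 0, z = 118 mm), axes as the bed's; beyond it, along the bed's +x, is the drop into the bin.
- spring_shoe (a point): Small dark steel spring shoe in the channel's -y wall, 30 mm long (bed x = -80 to -50 mm), the point at its centre. It presses sideways on the offcut with about 7 N, so that some 6 to 9 N along the channel are needed to slide it until its rear end is past the shoe (35 mm or so); after that it slides easily.
- gate (a joint): Position of the gate across the mouth, in m: 0 closed (middle of the mouth), 0.078 fully open against its stop, slid along the bed's +y. It slides with a friction of 2 to 3 N and stays where it is left. From 0.068 on it clears the channel.
- gate_block (a point): Centre of the dark wooden block standing on the gate, used to push or pinch it: 30 mm along the bed's x, 14 mm along the bed's y (sliding direction), z = 141 to 183 mm of the bed. The point is at bed z = 164 mm and moves with the gate. The gate below is an aluminium plate 8 mm thick, 86 mm wide, at bed x = 86.5 mm, top at bed z = 142 mm.
- offcut: Loose white-faced chipboard piece, 90 (x) x 60 (y) x 12 mm, 40 to 80 g, in the channel, x along the bed's x, rear end 2 to 8 mm from the fence; its ribbed anti-slip top is at bed z = 130 mm. Origin: centre of its underside. Pressed with 12 to 16 N, fingertips drag it; they must land slowly (about 5 mm/s), as a knock counts too. It tips off once its centre is past the edge and it is let go.
- bin: Grey open scrap bin fixed below the mouth of the bed, its origin level with the bed's; 170 mm (x) x 190 mm (y), 85 mm high, walls 4 mm, floor 4 mm, open at the top, with a few flat scraps lying in it. Origin at the centre of the underside of its floor, x along the bed's x.
- square: Bystander: small try square, 60 x 50 mm, 14 mm high, lying on the rail on the bed's -y side. Origin on its underside.
- hinge_plate: Bystander: steel hinge plate 60 x 24 mm, 14 mm high, lying on the rail on the bed's +y side. Origin on its underside.
- tape: Bystander: black tape measure 66 x 36 x 60 mm on the table to the left. Origin on its underside.
- glue: Bystander: white glue bottle, 64 mm across, 170 mm tall, on the table to the left. Origin on its underside.
- driver: Bystander: screwdriver lying on the table to the right. Origin on its underside.
- panels: Bystander: pile of three finished panels 200 x 150 mm, 54 mm high, on the table to the right. Origin on its underside.
Things that resemble listed ones, but are neither listed nor needed, are in the scene too. What is shaped like the offcut but blue is not meant.

How it is judged:
On the way, in this order (a step that is already met when the one before it is completed fails the run):
1. the gate is slid open, clear of the channel (0.068 m or more) (value of joint gate above 0.068 m), for 0.2 s.
2. the offcut has dropped into the bin (x of offcut in the frame of bin between -0.08 and 0.08 m and y of offcut in the frame of bin between -0.09 and 0.09 m and z of offcut in the frame of bin below 0.08 m), for 0.2 s.
At the end, for the whole second after the job is handed in: The offcut lies at rest in the bin (its origin within the bin's walls, less than 80 mm above the bin's underside) and the gate is closed again to within 4 mm (all of step 2 and linear speed of offcut below 0.02 m/s and value of joint gate below 0.004 m); the robot touches nothing.
It fails at once if the fingers press on the offcut with more than 20 N (contact force between the fingers and offcut above 20 N).
It fails at once if any of the bystanders is moved more than 20 mm (distance of any of square, hinge_plate, tape, glue, driver, panels from where it was at the start of the episode above 0.02 m).
It also fails if it takes over 64 s, if anything falls off the work surface, if the arm or the gripper's body presses on something with over 40 N, if the wrist force passes 120 N, or if a joint passes its speed limit or range.

### The arm

A 6-joint arm with a two-finger parallel gripper is mounted at the origin on the work surface. World frame = base frame: x ahead of the robot, y to its left, z up, the work surface at z = 0. Lengths are in m, angles in rad, forces in N, time in s.
With the tool pointing down it reaches from about 0.35 to 0.875 m from the base axis. Payload 4.2 kg.
Tool frame: the origin (TCP) lies at the very end of the fingers, on their centre line; the grasp point (between the pads) lies robot.grip_depth behind it (robot.grip_depth is the distance from the TCP to the grasp point, in m); z points along the fingers, y is the direction in which the jaws open and shut (so a half turn about z gives the same grasp; the last joint's range is limited). The gripper opens to 85 mm and grips with 20 to 120 N. Pads are 22 mm wide; open, the fingers measure 114 mm over their backs; the gripper's body (76 mm by 85 mm) begins 54 mm behind the grasp point. The pads swing forward as they close: fully open they stand 13 mm farther back than shut.
Start: joints at [-0.891, 0.385, 0.008, 0, -1.194, -0.259], TCP at [0.255, -0.57, 0.231] pointing down, gripper open.
Joint ranges: [-3.14, 3.14], [-1.21, 2.06], [-1.07, 1.41], [-3.16, 2.05], [-2.99, -0.16], [-3.1, 3.1]. Speed limits (rad/s): [2.79, 2.79, 3.14, 3.14, 3.14, 3.14].

### API

Orientations are given as a unit quaternion [x, y, z, w].
In Python, from plant import robot gives the robot as it stands.
- The arm moves only by the tool arm_command, never from a script. Its argument "deltas" is a list of rows, each a list of 7 numbers: the shift along the tool's x, y, z in cm, then the turn, a rotation vector about the tool's x, y, z in rad, then the finger opening in cm, from 0 to 8.54. A call has 1 to 20 rows; each row is the pose to reach, as a shift and turn from the pose commanded when the call began, along the tool's axes at that moment; what a row does not reach only later rows make up. A row lasts 1/8 s, in which the tool goes at most 62.5 mm and 10.7 degrees, less where a joint would pass 70% of its speed; a pose out of reach is approached as far as the arm can. A call with a gripper value outside its range is refused whole. The fingers move at their own pace and stop on an object; "force" is the grip in N (left out, the last holds). Time passes only in rows, so rows that repeat a pose let the fingers close. It gives the time, the measured TCP pose, the force and the opening at its end, in the units of the state.
- robot.sense(): the state, without advancing time (a new reading comes with each control period).
- robot.read_camera(name): name is "side" or "top" or "wrist"; returns a dict with "frame" (480x640x3 uint8, red, green, blue), "fx", "fy", "cx", "cy" (pixels), "world_from_camera" (4x4, takes a point from camera to world coordinates). Camera axes: x right, y up, looking along -z (the intrinsics and any distortion apply to the point x, -y, -z); pixel columns grow to the right and rows downward; lengths in m; the calibration is good to about 2 mm. A picture is of the moment at which its call begins. There is no depth.
- robot.sign_off(): hands the job in, once; it reports no verdict.
The state is a dict: "time": time; "joint_pos": joint angles; "dq": joint speeds; "joint_torque": joint torques, N m; "tcp_pos": TCP position; "ee_rot": TCP orientation; "contact_force": force on the tool from outside, world axes, zero at the start; "wrist_torque": the same for the moment, N m; "width": opening from 0.0 (shut) to 1.0 (fully open).
Only numpy, scipy, OpenCV 4.12 (cv2) and the standard library are available. Lean on these libraries where they do the work, as an engineer would, in place of code of your own. Each camera call takes 0.05 s, during which the arm holds its last target.

## Working session

There is one attempt and no reset: what is moved stays moved. The work goes in short steps, Python scripts to look and compute and a tool call to move; the robot and the scene stay as the last step left them, time stands still between calls to the robot, and variables do not carry over. Pictures are saved under pics/ and viewed, and the job is handed in when it is done.

Besides the shell and the picture viewer there is one more tool, called as name(argument=value, ...) on one line, values as JSON. arm_command: Moves the arm, as the interface text tells. Its arguments: {"type":"object","properties":{"deltas":{"type":"array","items":{"type":"array","items":{"type":"number"}}},"force":{"type":"number"}},"required":["deltas"]}

```bash
ls; mkdir -p pics; cat > h.py <<'E'
import numpy as np, cv2
from plant import robot
def snap(n,tag):
    c=robot.read_camera(n); cv2.imwrite(f"pics/{tag}.png",c["frame"][:,:,::-1]); np.save(f"pics/{tag}.npy",c,allow_pickle=True); return c
def load(tag): return np.load(f"pics/{tag}.npy",allow_pickle=True).item()
def ray(c,u,v):
    T=c["world_from_camera"]; d=np.array([(u-c["cx"])/c["fx"],-(v-c["cy"])/c["fy"],-1.])
    d=T[:3,:3]@d; return T[:3,3],d/np.linalg.norm(d)
def onz(c,u,v,z):
    o,d=ray(c,u,v); return o+d*(z-o[2])/d[2]
def proj(c,p):
    T=c["world_from_camera"]; q=T[:3,:3].T@(np.asarray(p)-T[:3,3]); return c["cx"]+c["fx"]*q[0]/-q[2], c["cy"]-c["fy"]*q[1]/-q[2]
def tri(*crs):
    A=np.zeros((3,3));b=np.zeros(3)
    for c,u,v in crs:
        o,d=ray(c,u,v);P=np.eye(3)-np.outer(d,d);A+=P;b+=P@o
    x=np.linalg.solve(A,b); r=[np.linalg.norm((np.eye(3)-np.outer(d,d))@(x-o)) for o,d in (ray(c,u,v) for c,u,v in crs)]
    return x,r
E
python3 - <<'E'
from h import *
np.set_printoptions(precision=4,suppress=True)
for n in ("side","top","wrist"):
    c=snap(n,n+"0"); print(n,c["fx"],c["cx"],c["cy"],[k for k in c],c["world_from_camera"])
s=robot.sense(); print(s); print(robot.grip_depth)
E
```

```text
pics
side 477.87896749444633 313.2294130153919 241.01841958826006 ['frame', 'fx', 'fy', 'cx', 'cy', 'world_from_camera'] [[-0.9474  0.2142 -0.2377  0.2028]
 [-0.32   -0.6416  0.6971  0.8743]
 [-0.0032  0.7365  0.6765  0.9763]
 [ 0.      0.      0.      1.    ]]
top 587.2678128631584 326.17275649865053 237.5086364269263 ['frame', 'fx', 'fy', 'cx', 'cy', 'world_from_camera'] [[-0.0298  0.9972 -0.069   0.4166]
 [-0.9995 -0.0302 -0.0035  0.0129]
 [-0.0056  0.0688  0.9976  1.5062]
 [ 0.      0.      0.      1.    ]]
wrist 384.79343296423417 318.26896837314973 243.52263129174847 ['frame', 'fx', 'fy', 'cx', 'cy', 'world_from_camera'] [[-0.4083 -0.8718 -0.2708  0.1859]
 [ 0.9128 -0.389  -0.1243 -0.6018]
 [ 0.003  -0.2979  0.9546  0.3733]
 [ 0.      0.      0.      1.    ]]
{'time': 0.15, 'joint_pos': array([-0.8914,  0.3854,  0.007 , -0.0003, -1.194 , -0.2586]), 'dq': array([ 0.0008, -0.0031,  0.0052,  0.0028, -0.0013,  0.0026]), 'joint_torque': array([ -0.0005, -39.2679,  18.8583,   4.1886,  -0.0034,  -0.    ]), 'tcp_pos': array([ 0.2551, -0.5701,  0.2305]), 'ee_rot': array([-0.2088,  0.978 ,  0.0008, -0.0002]), 'contact_force': array([-0.5083,  0.1012, -0.4562]), 'wrist_torque': array([ 0.0126, -0.0047,  0.0071]), 'width': 1.000650145111909}
0.0187
```

View pics/side0.png

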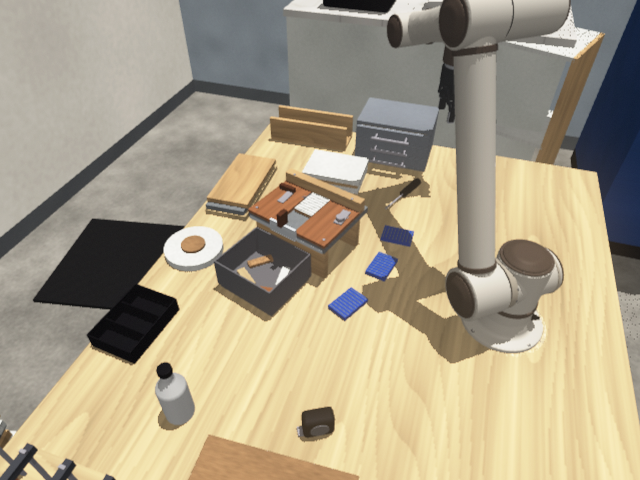

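View pics/top0.png

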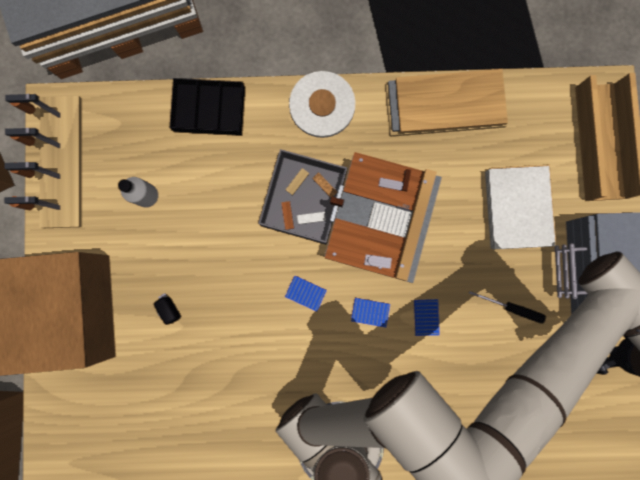

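```bash
python3 - <<'E'
from h import *
s=cv2.imread("pics/side0.png");t=cv2.imread("pics/top0.png")
cv2.imwrite("pics/s_c.png",cv2.resize(s[200:400,180:440],None,fx=3,fy=3,interpolation=cv2.INTER_CUBIC))
cv2.imwrite("pics/t_c.png",cv2.resize(t[90:290,200:460],None,fx=3,fy=3,interpolation=cv2.INTER_CUBIC))
E
```

```text
(no output)
```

View pics/s_c.png

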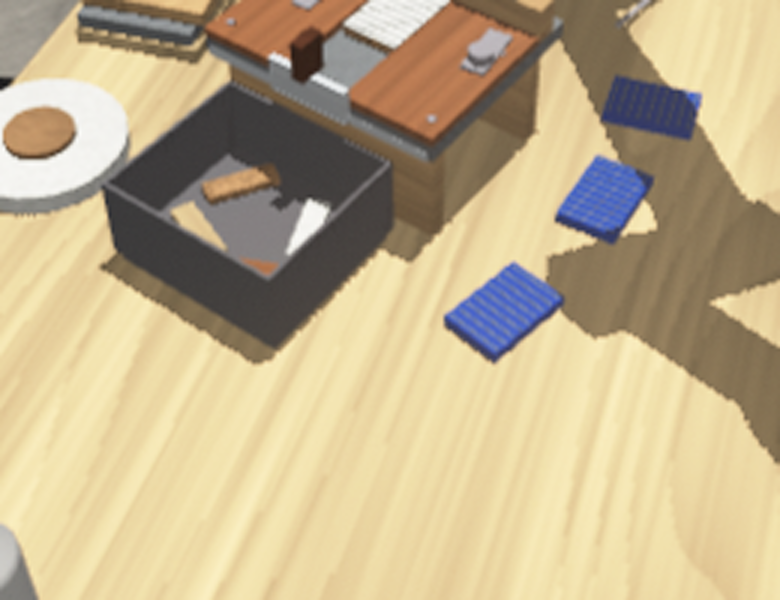

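View pics/t_c.png

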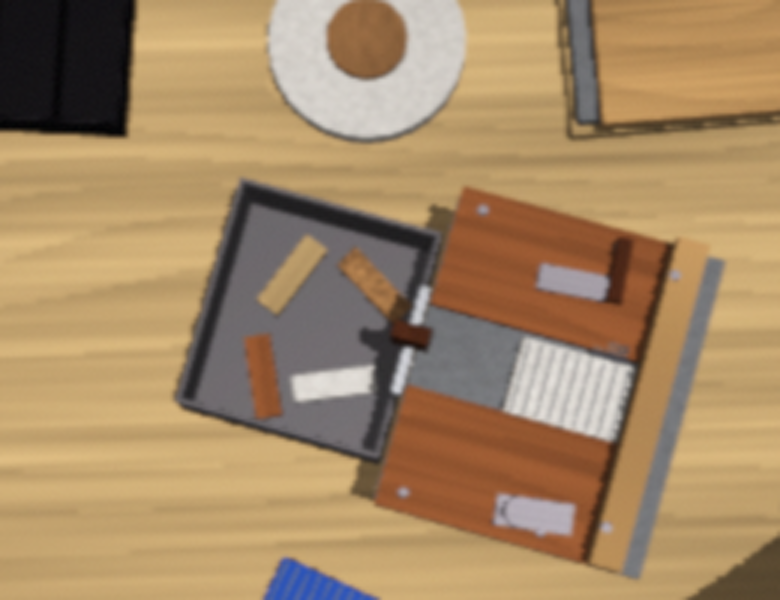

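Candidates for the offcut: the white ribbed piece in the channel (top 390,219; side 313,206). Others are a white scrap in the bin (top 311,218), three blue ribbed pieces (305,293; 370,312; 427,317), and the white tile/panel (521,207). By the description it is the first one. The mouth is on the image-left side in the top view. That makes bed +y image-down, towards the robot, with the square on the upper rail (−y) and the hinge plate on the lower rail (+y).

```bash
python3 - <<'E'
from h import *
np.set_printoptions(precision=4,suppress=True)
s=load("side0");t=load("top0")
T=lambda u,v:(t,200+u/3,90+v/3)
S=lambda u,v:(s,180+u/3,200+v/3)
# rail near-mouth corners (crop pixels)
print("rail +y mouth corner",tri(T(375,502),S(430,140)))
print("rail -y mouth corner",tri(T(464,188),S(208,28)))
print("rail screw +y",tri(T(404,492),S(432,119)))
print("rail screw -y",tri(T(482,209),S(231,21)))
print("block top",tri(T(406,330),S(307,38)))
for n,z in (("offcut",.14),):
    for p in ((525,337),(505,408),(636,365),(615,440)): print(n,onz(*T(*p),z))
E
```

```text
rail +y mouth corner (array([0.4656, 0.0221, 0.1377]), [np.float64(0.0005918107399160554), np.float64(0.0005918107399161096)])
rail -y mouth corner (array([ 0.7087, -0.0555,  0.1394]), [np.float64(0.0006359694152642865), np.float64(0.0006359694152642911)])
rail screw +y (array([ 0.4719, -0.0008,  0.1404]), [np.float64(0.00011468210230924205), np.float64(0.00011468210230903926)])
rail screw -y (array([ 0.6911, -0.0689,  0.142 ]), [np.float64(0.0006474196608591413), np.float64(0.0006474196608591334)])
block top (array([ 0.589 , -0.0061,  0.1966]), [np.float64(0.0019555189937878713), np.float64(0.0019555189937879693)])
offcut [ 0.5901 -0.0989  0.14  ]
offcut [ 0.535  -0.0814  0.14  ]
offcut [ 0.5655 -0.1845  0.14  ]
offcut [ 0.5075 -0.1659  0.14  ]
```

arm_command(deltas=[[-1.5,1,-2,0,0,-0.04,5],[-5,3.4,-4,0,0,-0.1,5],[-9.5,6.4,-6,0,0,-0.16,5],[-14,9.5,-8,0,0,-0.23,5],[-18.5,12.5,-9,0,0,-0.3,5],[-23,15.6,-10,0,0,-0.37,5],[-27.5,18.6,-10,0,0,-0.45,5],[-32,21.7,-10,0,0,-0.53,5],[-36.5,24.7,-10,0,0,-0.6,5],[-41,27.8,-10,0,0,-0.68,5],[-45,30.5,-10,0,0,-0.75,5],[-48.5,32.9,-10,0,0,-0.8,5],[-50.2,34,-10,0,0,-0.84,5],[-50.2,34,-10,0,0,-0.84,5]])

```text
time: 1.9
tcp_pos: [0.5748, -0.0538, 0.3317]
ee_rot: [-0.59, 0.807, -0.0, 0.0]
contact_force: [-0.6, 0.5, 0.4]
width: 0.583
```

```bash
python3 - <<'E'
from h import *
np.set_printoptions(precision=4,suppress=True)
c=snap("wrist","w1");s=robot.sense();print(s["time"],s["tcp_pos"],s["ee_rot"],s["contact_force"],s["width"]);print(c["world_from_camera"])
E
```

```text
1.95 [ 0.5744 -0.0548  0.3318] [-0.5898  0.8075 -0.0001 -0.    ] [-0.8138 -0.0633  0.1966] 0.5836187382104765
[[-0.9531 -0.289  -0.0898  0.552 ]
 [ 0.3027 -0.9095 -0.2851 -0.1269]
 [ 0.0008 -0.2989  0.9543  0.4747]
 [ 0.      0.      0.      1.    ]]
```

View pics/w1.png

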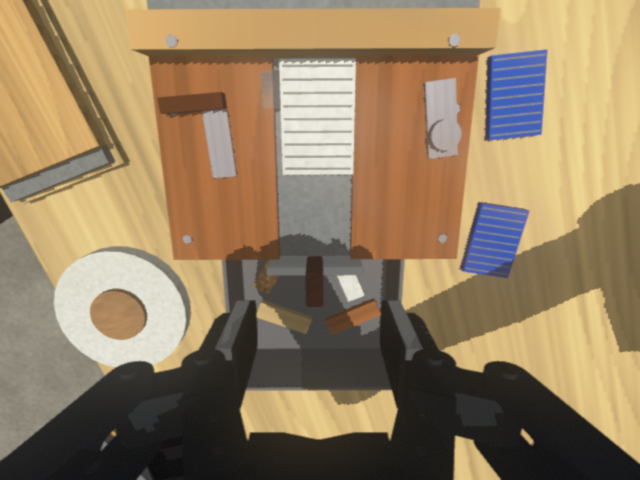

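```bash
python3 - <<'E'
from h import *
w=cv2.imread("pics/w1.png");s=cv2.imread("pics/side0.png");t=cv2.imread("pics/top0.png")
cv2.imwrite("pics/w1c.png",cv2.resize(w[40:320,220:400],None,fx=3,fy=2.1*1.0,interpolation=cv2.INTER_CUBIC)[:600])
cv2.imwrite("pics/w1d.png",cv2.resize(w[225:325,220:400],None,fx=4.4,fy=4.4,interpolation=cv2.INTER_CUBIC))
cv2.imwrite("pics/st.png",np.hstack([cv2.resize(s[180:240,265:345],None,fx=5,fy=5,interpolation=cv2.INTER_CUBIC),cv2.resize(t[180:240,325:405],None,fx=5,fy=5,interpolation=cv2.INTER_CUBIC)]))
E
```

```text
(no output)
```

View pics/w1d.png

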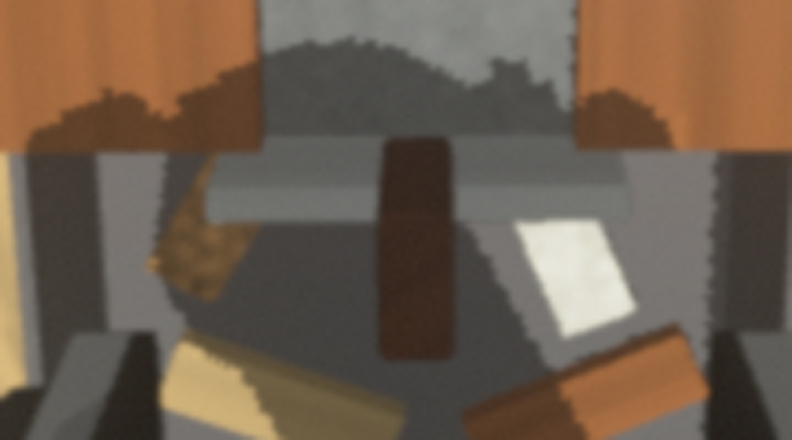

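View pics/st.png

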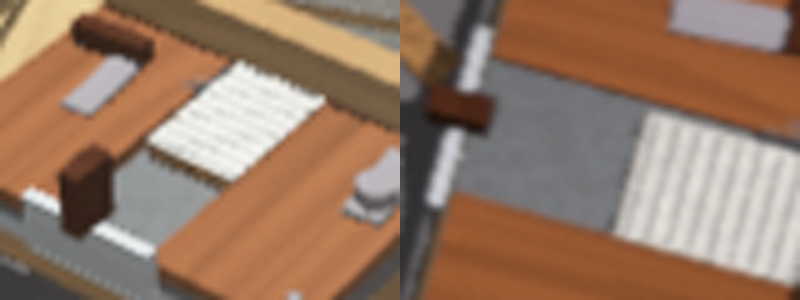

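View pics/w1c.png

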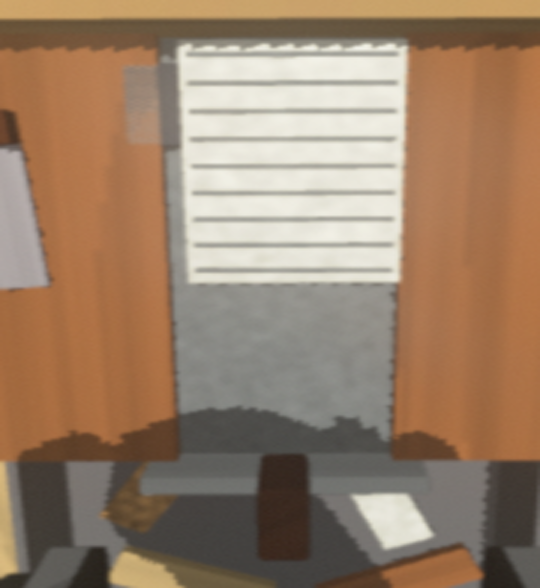

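```bash
python3 - <<'E'
from h import *
np.set_printoptions(precision=4,suppress=True)
s=load("side0");w=load("w1");t=load("top0")
S=lambda u,v:(s,265+u/5,180+v/5)
D=lambda u,v:(w,220+u/4.4,225+v/4.4)
C=lambda u,v:(w,220+u/3,40+v/2.1)
W=lambda u,v:(w,u,v)
TT=lambda u,v:(t,325+u/5,180+v/5)
P={}
def go(n,*a):
    P[n],r=tri(*a); print(n,P[n],max(r))
go("blk -x-y",D(382,222),S(90,147));go("blk -x+y",D(454,222),S(112,155));go("blk +x-y",D(382,360),S(60,176));go("blk +x+y",D(452,360),S(80,186))
# offcut top corners: wrist crop C, side, top
go("off +x-y",C(189,283),S(150,148),TT(250,110));go("off +x+y",C(400,282),S(230,180),TT(212,238))
go("off -x-y",C(179,46),S(240,62));go("off -x+y",C(407,46),S(325,98))
print(np.linalg.norm(P["off +x-y"]-P["off -x-y"]),np.linalg.norm(P["off +x-y"]-P["off +x+y"]))
# rails
S0=lambda u,v:(s,180+u/3,200+v/3);T0=lambda u,v:(t,200+u/3,90+v/3)
go("rail -y",W(174,259),S0(208,28),T0(464,188));go("rail +y",W(457,258.5),S0(430,140),T0(375,502))
go("screw -y",W(187,239),S0(231,21),T0(482,209));go("screw +y",W(442.5,238.5),S0(432,119),T0(404,492))
go("gate -y topedge(-x)?",D(225,137),S(25,190))
go("chan -y mouth",D(262,150));
E
```

```text
blk -x-y [ 0.5931 -0.0216  0.1948] 0.0017725609248956105
blk -x+y [ 0.5802 -0.0182  0.1955] 0.002433216700178812
blk +x-y [0.6006 0.0043 0.1939] 0.002797335511493301
blk +x+y [0.5883 0.0082 0.1936] 0.0030146436555992385
off +x-y [ 0.591  -0.0975  0.1373] 0.0037488304991688086
off +x+y [ 0.5336 -0.0784  0.1426] 0.0025659546787877275
off -x-y [ 0.5648 -0.1804  0.1434] 0.002130479416931815
off -x+y [ 0.5078 -0.1625  0.1437] 0.002249202259422428
0.08716492096643547 0.060733576665205145
rail -y [ 0.7097 -0.0544  0.1421] 0.003787194554692035
rail +y [0.4655 0.0238 0.1403] 0.002034623022122198
screw -y [ 0.6918 -0.0683  0.1435] 0.0023330573462197845
screw +y [0.4728 0.0005 0.1415] 0.002693739257501337
gate -y topedge(-x)? [ 0.6306 -0.0296  0.1475] 0.0037119520938699605
chan -y mouth [ 0.5728 -0.0962  0.3753] 3.5123243019508706e-17
```

arm_command(deltas=[[-1.5,0,0.5,0,0,0,5],[-4,0,2,0,0,0,5],[-5,-0.1,5,0,0,0,5],[-5.1,-0.1,9,0,0,0,5],[-5.1,-0.1,12.5,0,0,0,5],[-5.1,-0.1,15,0,0,0,5],[-5.1,-0.1,16.3,0,0,0,5],[-5.1,-0.1,16.8,0,0,0,5],[-5.1,-0.1,16.8,0,0,0,5]])

```text
time: 3.08
tcp_pos: [0.5915, -0.0068, 0.1639]
ee_rot: [-0.589, 0.808, -0.0, 0.0]
contact_force: [-0.0, -0.3, 0.6]
width: 0.585
```

```bash
python3 - <<'E'
from h import *
c=snap("wrist","w2");c=snap("side","s2")
s=c["frame"]
cv2.imwrite("pics/s2c.png",cv2.resize(s[120:280,200:400],None,fx=3.5,fy=3.5)[:,:,::-1])
print(robot.sense()["tcp_pos"],robot.sense()["contact_force"])
E
```

```text
[ 0.59181071 -0.0067165   0.16444968] [-0.39079985  0.58958849  0.89496115]
```

View pics/w2.png

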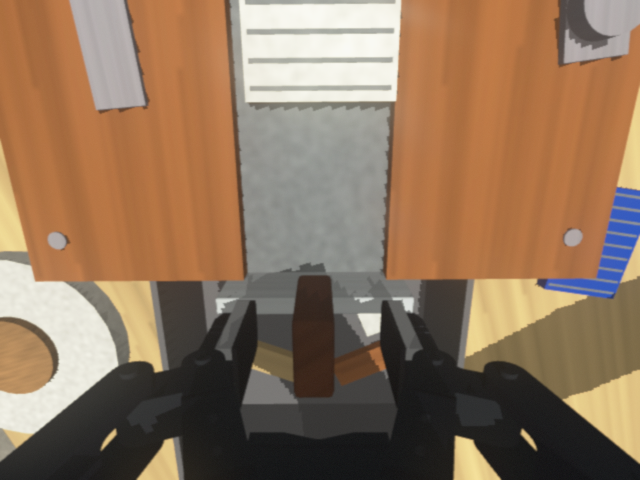

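View pics/s2c.png

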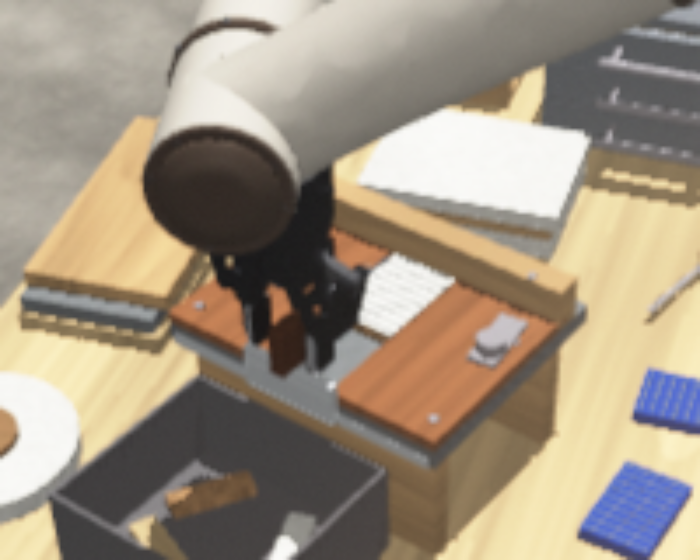

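arm_command(deltas=[[0,0,0,0,0,0,0.8],[0,0,0,0,0,0,0.8],[0,0,0,0,0,0,0.8],[0,0,0,0,0,0,0.8],[0,0,0,0,0,0,0.8],[0,0,0,0,0,0,0.8]], force=25)

```text
time: 3.92
tcp_pos: [0.5917, -0.0068, 0.164]
ee_rot: [-0.59, 0.808, -0.001, 0.001]
contact_force: [-0.0, -0.6, 4.5]
width: 0.161
```

arm_command(deltas=[[0,0.2,0,0,0,0,0.8],[0,0.7,0,0,0,0,0.8],[0,1.4,0,0,0,0,0.8],[0,2.2,0,0,0,0,0.8],[0,3,0,0,0,0,0.8],[0,3.8,0,0,0,0,0.8],[0,4.6,0,0,0,0,0.8],[0,5.4,0,0,0,0,0.8],[0,6.2,0,0,0,0,0.8],[0,6.9,0,0,0,0,0.8],[0,7.3,0,0,0,0,0.8],[0,7.6,0,0,0,0,0.8],[0,7.7,0,0,0,0,0.8],[0,7.75,0,0,0,0,0.8],[0,7.75,0,0,0,0,0.8]])

```text
time: 5.8
tcp_pos: [0.5188, 0.0161, 0.164]
ee_rot: [-0.59, 0.808, -0.002, 0.001]
contact_force: [5.4, -5.1, 3.6]
width: 0.163
```

arm_command(deltas=[[0,0.07,0,0,0,0,0.8],[0,0.15,0,0,0,0,0.8],[0,0.15,0,0,0,0,0.8]])

```text
time: 6.18
tcp_pos: [0.5188, 0.0162, 0.164]
ee_rot: [-0.59, 0.808, -0.003, 0.002]
contact_force: [10.4, -9.0, 0.7]
width: 0.159
```

arm_command(deltas=[[0,-0.2,0,0,0,0,0.8],[0,-0.25,0,0,0,0,3],[0,-0.25,0,0,0,0,3.5],[0,-0.25,0,0,0,0,3.5],[0,-0.25,-0.5,0,0,0,3.5],[0,-0.25,-2.5,0,0,0,3.5],[0,-0.25,-5.5,0,0,0,3.5],[1.5,-0.8,-7,0,0,0,3.5],[5,-2.5,-7,0,0,0,2],[9,-4.5,-7,0,0,0,0],[12.5,-6.4,-6.5,0,0,0,0],[14.8,-7.2,-5,0,0,0,0],[15.2,-7.4,-3,0,0,0,0],[15.2,-7.4,-1.5,0,0,0,0],[15.2,-7.4,-0.9,0,0,0,0],[15.2,-7.4,-0.9,0,0,0,0]])

```text
time: 8.18
tcp_pos: [0.54, -0.1498, 0.1722]
ee_rot: [-0.59, 0.808, 0.0, -0.0]
contact_force: [-0.5, -0.0, -1.1]
width: -0.002
```

```bash
python3 - <<'E'
from h import *
np.set_printoptions(precision=4,suppress=True)
snap("wrist","w3");c=snap("side","s3");s=c["frame"]
cv2.imwrite("pics/s3c.png",cv2.resize(s[120:280,200:400],None,fx=3.5,fy=3.5)[:,:,::-1])
for i in range(1):
    q=robot.sense();print(q["time"],q["tcp_pos"],q["ee_rot"],q["contact_force"],q["width"])
E
```

```text
8.275 [ 0.5405 -0.1497  0.173 ] [-0.5898  0.8075 -0.0005  0.0005] [ 0.2197  0.7804 -0.0151] -0.0031653806416578837
```

View pics/w3.png

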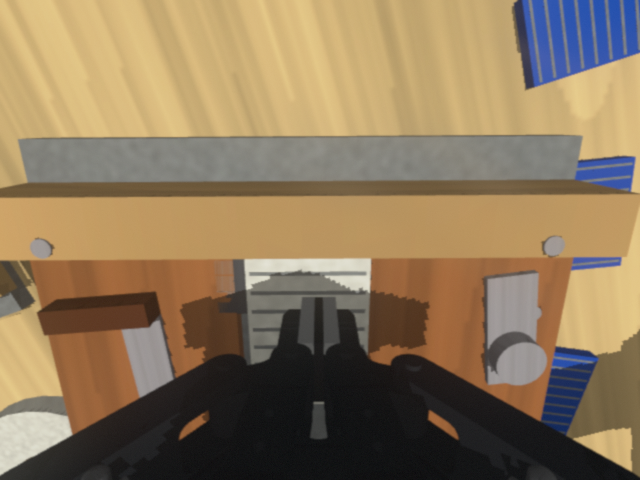

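View pics/s3c.png

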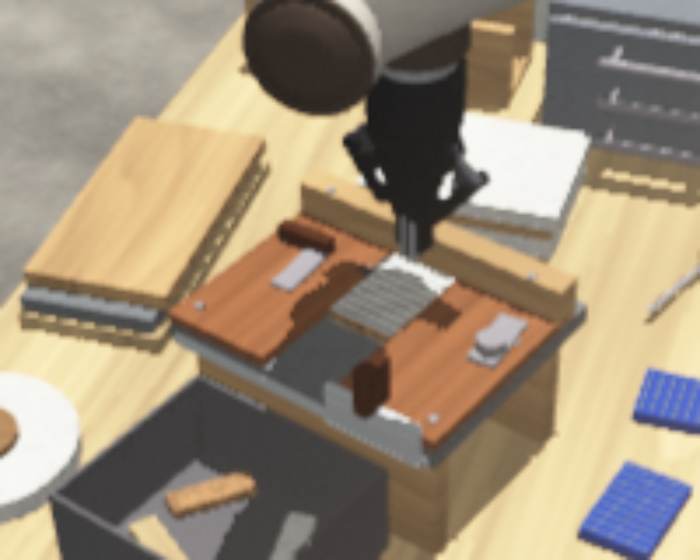

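arm_command(deltas=[[0,-0.1,0.6,0,0,0,0],[0,-0.2,1.4,0,0,0,0],[0,-0.2,1.9,0,0,0,0],[0,-0.2,2.15,0,0,0,0],[0,-0.2,2.25,0,0,0,0],[0,-0.2,2.3,0,0,0,0],[0,-0.2,2.36,0,0,0,0],[0,-0.2,2.42,0,0,0,0],[0,-0.2,2.48,0,0,0,0],[0,-0.2,2.54,0,0,0,0],[0,-0.2,2.6,0,0,0,0]])

```text
time: 9.65
tcp_pos: [0.5419, -0.1506, 0.1463]
ee_rot: [-0.589, 0.808, 0.0, 0.0]
contact_force: [0.1, 0.4, 0.5]
width: -0.001
```

arm_command(deltas=[[0,0,0.05,0,0,0,0],[0,0,0.1,0,0,0,0],[0,0,0.15,0,0,0,0],[0,0,0.2,0,0,0,0],[0,0,0.2,0,0,0,0]])

```text
time: 10.28
tcp_pos: [0.5419, -0.1506, 0.1443]
ee_rot: [-0.589, 0.808, 0.0, -0.0]
contact_force: [-0.1, -0.9, 1.0]
width: 0.002
```

arm_command(deltas=[[0,0,0.05,0,0,0,0],[0,0,0.1,0,0,0,0],[0,0,0.15,0,0,0,0],[0,0,0.15,0,0,0,0]])

```text
time: 10.78
tcp_pos: [0.542, -0.1507, 0.1435]
ee_rot: [-0.59, 0.808, -0.0, 0.0]
contact_force: [-1.9, 1.3, 6.1]
width: 0.004
```

arm_command(deltas=[[0,0,0.03,0,0,0,0],[0,0,0.05,0,0,0,0],[0,0,0.05,0,0,0,0]])

```text
time: 11.15
tcp_pos: [0.542, -0.1506, 0.1435]
ee_rot: [-0.59, 0.808, -0.0, 0.0]
contact_force: [-2.8, 2.1, 7.8]
width: -0.001
```

arm_command(deltas=[[0,0,0.05,0,0,0,0],[0,0,0.1,0,0,0,0],[0,0,0.1,0,0,0,0]])

```text
time: 11.52
tcp_pos: [0.542, -0.1506, 0.1435]
ee_rot: [-0.59, 0.808, -0.001, 0.0]
contact_force: [-3.7, 1.9, 11.6]
width: 0.004
```

arm_command(deltas=[[0,0.05,0.03,0,0,0,0],[0,0.08,0.06,0,0,0,0],[0,0.08,0.06,0,0,0,0]])

```text
time: 11.9
tcp_pos: [0.542, -0.1506, 0.1435]
ee_rot: [-0.59, 0.807, -0.001, 0.001]
contact_force: [-3.3, 1.8, 14.4]
width: -0.001
```

Now a short drag to see how the force behaves.

arm_command(deltas=[[-0.1,0,0,0,0,0,0],[-0.2,0,0,0,0,0,0],[-0.35,0,0,0,0,0,0],[-0.5,0,0,0,0,0,0]])

```text
time: 12.4
tcp_pos: [0.5428, -0.1479, 0.1435]
ee_rot: [-0.59, 0.808, -0.002, -0.001]
contact_force: [-4.8, -6.4, 12.8]
width: 0.001
```

arm_command(deltas=[[-0.15,0.03,0,0,0,0,0],[-0.35,0.05,0.01,0,0,0,0],[-0.55,0.05,0.02,0,0,0,0],[-0.75,0.05,0.02,0,0,0,0],[-0.95,0.05,0.02,0,0,0,0],[-1.15,0.05,0.02,0,0,0,0]])

```text
time: 13.15
tcp_pos: [0.5463, -0.1369, 0.1435]
ee_rot: [-0.59, 0.808, -0.002, -0.0]
contact_force: [-3.6, -6.1, 12.3]
width: -0.002
```

```bash
python3 - <<'E'
from h import *
np.set_printoptions(precision=4,suppress=True)
c=snap("top","t4");s=c["frame"]
cv2.imwrite("pics/t4c.png",cv2.resize(s[150:260,310:450],None,fx=5,fy=5)[:,:,::-1])
q=robot.sense();print(q["time"],q["tcp_pos"],q["contact_force"])
c=snap("side","s4");s=c["frame"]
cv2.imwrite("pics/s4c.png",cv2.resize(s[160:250,240:370],None,fx=5,fy=5)[:,:,::-1])
E
```

```text
13.2 [ 0.5463 -0.1367  0.1434] [-3.3078 -6.1425 11.3602]
```

View pics/s4c.png

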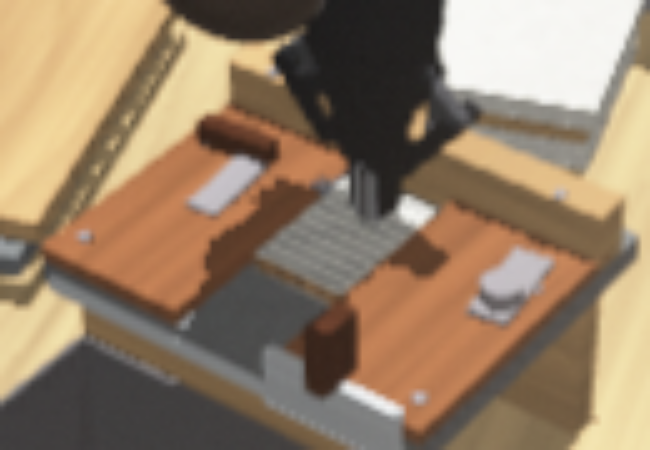

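arm_command(deltas=[[-0.2,0.02,0.03,0,0,0,0],[-0.4,0.03,0.04,0,0,0,0],[-0.6,0.03,0.05,0,0,0,0],[-0.8,0.03,0.05,0,0,0,0],[-1.0,0.03,0.05,0,0,0,0],[-1.2,0.03,0.05,0,0,0,0],[-1.4,0.03,0.05,0,0,0,0]])

```text
time: 14.12
tcp_pos: [0.5506, -0.1236, 0.1434]
ee_rot: [-0.59, 0.807, -0.003, -0.0]
contact_force: [-3.7, -7.2, 13.5]
width: 0.004
```

arm_command(deltas=[[-0.2,0.02,0.01,0,0,0,0],[-0.4,0.02,0.01,0,0,0,0],[-0.6,0.02,0.01,0,0,0,0],[-0.8,0.02,0.01,0,0,0,0],[-1.0,0.02,0.01,0,0,0,0],[-1.2,0.02,0.01,0,0,0,0]])

```text
time: 14.88
tcp_pos: [0.5555, -0.1113, 0.1434]
ee_rot: [-0.59, 0.807, -0.003, 0.002]
contact_force: [-0.8, -3.0, 12.2]
width: -0.002
```

arm_command(deltas=[[-0.3,0,0.01,0,0,0,0],[-0.6,0,0.01,0,0,0,0],[-0.9,0,0.01,0,0,0,0],[-1.2,0,0.01,0,0,0,0],[-1.5,0,0.01,0,0,0,0],[-1.8,0,0.01,0,0,0,0],[-2.1,0,0.01,0,0,0,0],[-2.4,0,0.01,0,0,0,0],[-2.7,0,0.01,0,0,0,0],[-3.0,0,0.01,0,0,0,0]])

```text
time: 16.12
tcp_pos: [0.565, -0.0822, 0.1434]
ee_rot: [-0.59, 0.807, -0.003, 0.002]
contact_force: [-1.2, -3.0, 13.3]
width: 0.003
```

```bash
python3 - <<'E'
from h import *
np.set_printoptions(precision=4,suppress=True)
q=robot.sense();print(q["time"],q["tcp_pos"],q["contact_force"])
c=snap("side","s5");s=c["frame"]
cv2.imwrite("pics/s5c.png",cv2.resize(s[160:250,240:370],None,fx=5,fy=5)[:,:,::-1])
T=lambda bx,by:np.array([.5876,-.0153])+(bx-.08)*np.array([.305,.952])+by*np.array([-.952,.305])
# expected offcut corners if carried by travel d
d=np.dot(q["tcp_pos"][:2]-np.array([.542,-.1506]),[.305,.952]);print("travel",d)
for sx in (-.045,.045):
  for sy in (-.03,.03):
    p=T(-.0406+d+sx,.0016+sy); u=proj(c,[*p,.142]); print(sx,sy,(u[0]-240)*5,(u[1]-160)*5)
E
```

```text
16.125 [ 0.565  -0.0822  0.1434] [-1.2379 -2.9912 13.3339]
travel 0.07212256002628131
-0.045 -0.03 286.9284223306556 225.29108515545545
-0.045 0.03 372.8807191962727 265.1922189981882
0.045 -0.03 184.7415789757619 308.7843248207898
0.045 0.03 272.1821789966157 352.1040242388702
```

View pics/s5c.png

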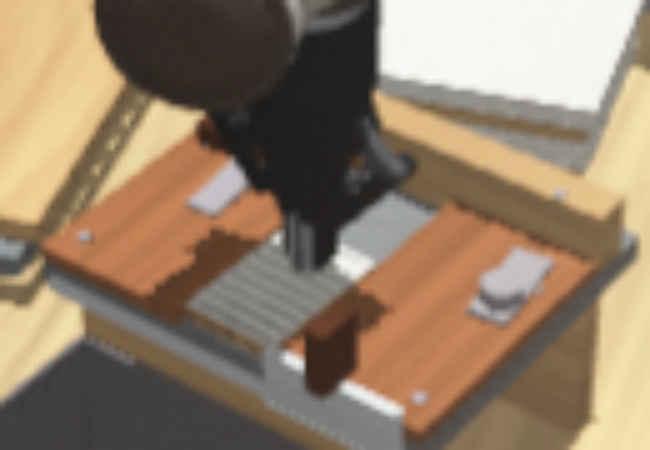

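arm_command(deltas=[[-0.3,0,0,0,0,0,0],[-0.6,0,0,0,0,0,0],[-0.9,0,0,0,0,0,0],[-1.2,0,0,0,0,0,0],[-1.5,0,0,0,0,0,0],[-1.8,0,0,0,0,0,0],[-2.1,0,0,0,0,0,0],[-2.4,0,0,0,0,0,0],[-2.7,0,0,0,0,0,0],[-3.0,0,0,0,0,0,0]])

```text
time: 17.42
tcp_pos: [0.5741, -0.0535, 0.1434]
ee_rot: [-0.59, 0.807, -0.003, 0.002]
contact_force: [-0.5, -3.0, 12.1]
width: 0.003
```

arm_command(deltas=[[-0.3,0,0,0,0,0,0],[-0.6,0,0,0,0,0,0],[-0.9,0,0,0,0,0,0],[-1.2,0,0,0,0,0,0],[-1.5,0,0,0,0,0,0],[-1.8,0,0,0,0,0,0],[-2.1,0,0,0,0,0,0],[-2.4,0,0,0,0,0,0],[-2.7,0,0,0,0,0,0],[-3.0,0,0,0,0,0,0]])

```text
time: 18.68
tcp_pos: [0.5832, -0.0248, 0.1434]
ee_rot: [-0.59, 0.807, -0.003, 0.002]
contact_force: [-1.0, -3.6, 11.9]
width: 0.002
```

```bash
python3 - <<'E'
from h import *
np.set_printoptions(precision=4,suppress=True)
q=robot.sense();print(q["time"],q["tcp_pos"],q["contact_force"])
c=snap("side","s6");s=c["frame"]
cv2.imwrite("pics/s6c.png",cv2.resize(s[170:260,230:360],None,fx=5,fy=5)[:,:,::-1])
d=np.dot(q["tcp_pos"][:2]-np.array([.542,-.1506]),[.305,.952]);print("travel",d)
T=lambda bx,by:np.array([.5876,-.0153])+(bx-.08)*np.array([.305,.952])+by*np.array([-.952,.305])
for sx in (-.045,.045):
  for sy in (-.03,.03):
    p=T(-.0406+d+sx,.0016+sy); u=proj(c,[*p,.142]); print(sx,sy,(u[0]-230)*5,(u[1]-170)*5)
E
```

```text
18.675 [ 0.5832 -0.0248  0.1434] [-1.043  -3.6364 11.9194]
travel 0.13228757544981146
-0.045 -0.03 269.5374555435251 230.35385015050508
-0.045 0.03 356.48991657944833 272.493392335611
0.045 -0.03 161.59781249782554 318.5474980833005
0.045 0.03 250.00165069143407 364.4022462964213
```

View pics/s6c.png

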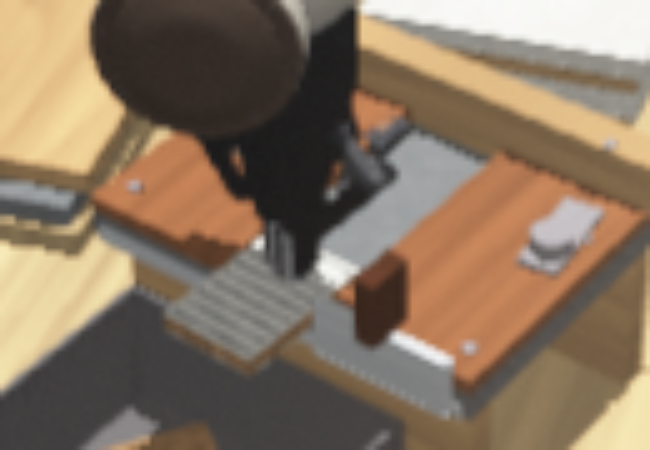

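arm_command(deltas=[[-0.25,0,0,0,0,0,0],[-0.4,0,0,0,0,0,0],[-0.4,0,0,0,0,0,0],[-0.4,0,-4,0,0,0,0],[-0.4,0,-9,0,0,0,0],[-0.4,0,-11,0,0,0,0],[-0.4,0,-11,0,0,0,0],[-0.4,0,-11,0,0,0,0]])

```text
time: 19.73
tcp_pos: [0.581, -0.0201, 0.248]
ee_rot: [-0.589, 0.808, 0.001, -0.001]
contact_force: [-0.5, 0.8, -0.6]
width: -0.002
```

```bash
python3 - <<'E'
from h import *
np.set_printoptions(precision=4,suppress=True)
q=robot.sense();print(q["time"],q["tcp_pos"],q["contact_force"])
c=snap("side","s7");s=c["frame"]
cv2.imwrite("pics/s7c.png",cv2.resize(s[170:320,200:370],None,fx=4,fy=4)[:,:,::-1])
c=snap("wrist","w7")
E
```

```text
19.725 [ 0.581  -0.0201  0.248 ] [-0.4823  0.8285 -0.5693]
```

View pics/s7c.png

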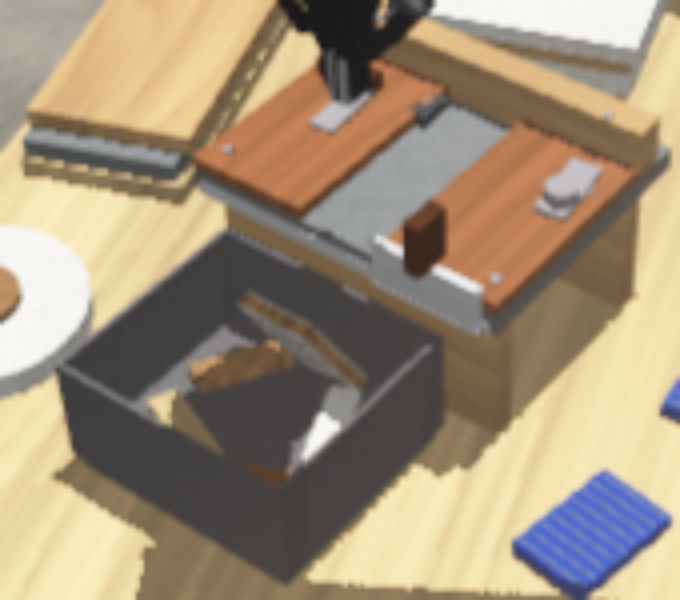

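View pics/w7.png

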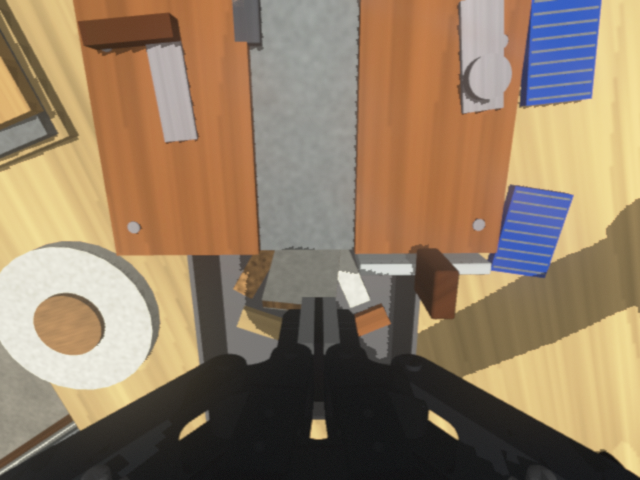

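arm_command(deltas=[[-0.4,1.5,0,0,0,0,4],[-1.2,4.5,0,0,0,0,4],[-1.6,6.7,0.5,0,0,0,4],[-1.6,7,2.5,0,0,0,4],[-1.6,7,5,0,0,0,4],[-1.6,7,7.3,0,0,0,4],[-1.6,7,8.3,0,0,0,4],[-1.6,7,8.4,0,0,0,4],[-1.6,7,8.4,0,0,0,4]])

```text
time: 20.95
tcp_pos: [0.5205, 0.0167, 0.1666]
ee_rot: [-0.59, 0.808, -0.0, 0.001]
contact_force: [0.5, -0.8, 0.4]
width: 0.469
```

```bash
python3 - <<'E'
from h import *
c=snap("wrist","w8")
print(robot.sense()["tcp_pos"],robot.sense()["contact_force"])
E
```

```text
[0.52061136 0.01669153 0.16672401] [0.57746454 0.45623555 0.41111145]
```

View pics/w8.png

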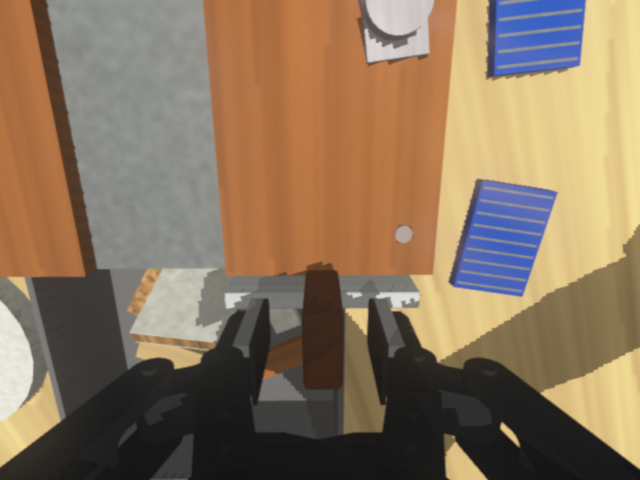

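arm_command(deltas=[[0,0,0,0,0,0,0.8],[0,0,0,0,0,0,0.8],[0,0,0,0,0,0,0.8],[0,0,0,0,0,0,0.8],[0,0,0,0,0,0,0.8],[0,-0.3,0,0,0,0,0.8],[0,-1,0,0,0,0,0.8],[0,-1.8,0,0,0,0,0.8],[0,-2.6,0,0,0,0,0.8],[0,-3.4,0,0,0,0,0.8],[0,-4.2,0,0,0,0,0.8],[0,-5,0,0,0,0,0.8],[0,-5.8,0,0,0,0,0.8],[0,-6.5,0,0,0,0,0.8],[0,-7,0,0,0,0,0.8],[0,-7.3,0,0,0,0,0.8],[0,-7.5,0,0,0,0,0.8],[0,-7.5,0,0,0,0,0.8]], force=25)

```text
time: 23.25
tcp_pos: [0.5922, -0.006, 0.1665]
ee_rot: [-0.59, 0.808, -0.0, 0.001]
contact_force: [-1.0, 1.5, 4.7]
width: 0.157
```

arm_command(deltas=[[0,-0.1,0,0,0,0,0.8],[0,-0.2,0,0,0,0,0.8],[0,-0.25,0,0,0,0,0.8],[0,-0.25,0,0,0,0,0.8]])

```text
time: 23.75
tcp_pos: [0.5936, -0.0065, 0.1665]
ee_rot: [-0.59, 0.808, 0.0, 0.0]
contact_force: [-4.2, 3.9, 6.1]
width: 0.157
```

arm_command(deltas=[[0,-0.1,0,0,0,0,0.8],[0,-0.1,0,0,0,0,0.8]])

```text
time: 24.0
tcp_pos: [0.5936, -0.0065, 0.1664]
ee_rot: [-0.59, 0.808, 0.001, -0.001]
contact_force: [-7.2, 5.2, 8.7]
width: 0.159
```

At the closed stop: travel was 78 mm and the force rises without motion. Relieve, release, back off and check.

arm_command(deltas=[[0,0.1,0,0,0,0,0.8],[0,0.15,0,0,0,0,2.5],[0,0.15,0,0,0,0,4],[0,0.15,0,0,0,0,4],[0,0.15,0,0,0,0,4],[0,0.15,-0.8,0,0,0,4],[0,0.15,-3.5,0,0,0,4],[0,0.15,-7,0,0,0,4],[2,0.15,-10,0,0,0,4],[5,0.15,-13,0,0,0,4],[7,0.15,-15,0,0,0,4],[7.5,0.15,-15.5,0,0,0,4],[7.5,0.15,-15.5,0,0,0,4]])

```text
time: 25.62
tcp_pos: [0.5704, -0.0783, 0.3207]
ee_rot: [-0.589, 0.808, 0.0, 0.0]
contact_force: [-0.2, 0.1, -0.4]
width: 0.47
```

```bash
python3 - <<'E'
from h import *
np.set_printoptions(precision=4,suppress=True)
q=robot.sense();print(q["time"],q["tcp_pos"],q["contact_force"])
c=snap("side","s9");s=c["frame"]
cv2.imwrite("pics/s9c.png",cv2.resize(s[150:320,180:370],None,fx=3.5,fy=3.5)[:,:,::-1])
c=snap("wrist","w9")
c=snap("top","t9");s=c["frame"]
cv2.imwrite("pics/t9c.png",cv2.resize(s[130:290,240:450],None,fx=3.5,fy=3.5)[:,:,::-1])
E
```

```text
25.625 [ 0.5704 -0.0783  0.3207] [-0.2332  0.1001 -0.4194]
```

View pics/s9c.png

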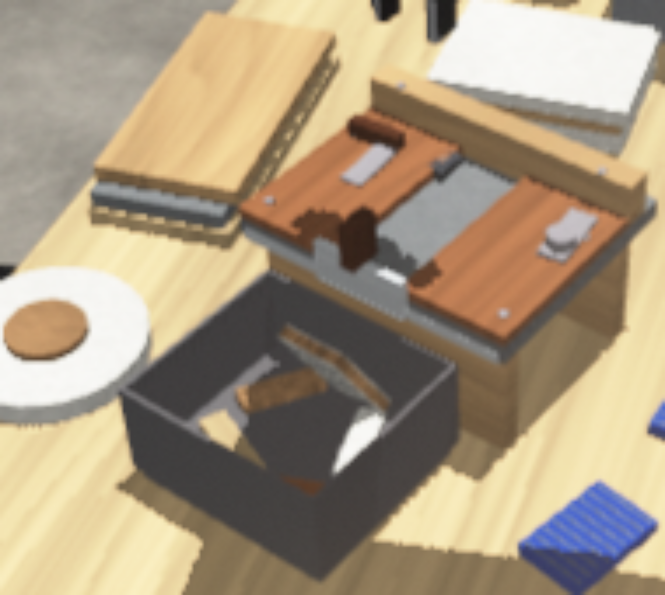

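View pics/w9.png

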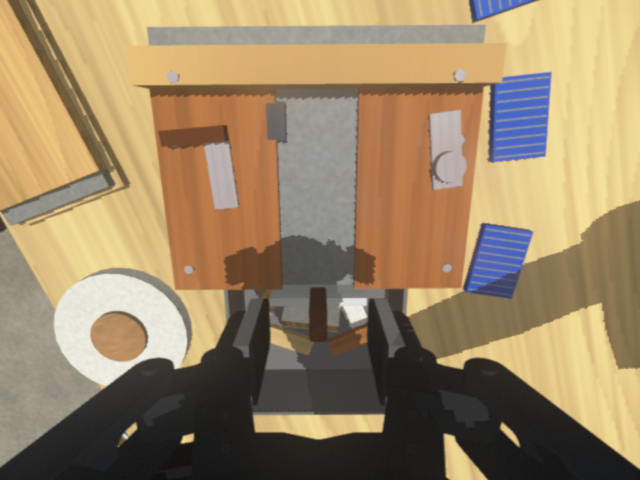

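View pics/t9c.png

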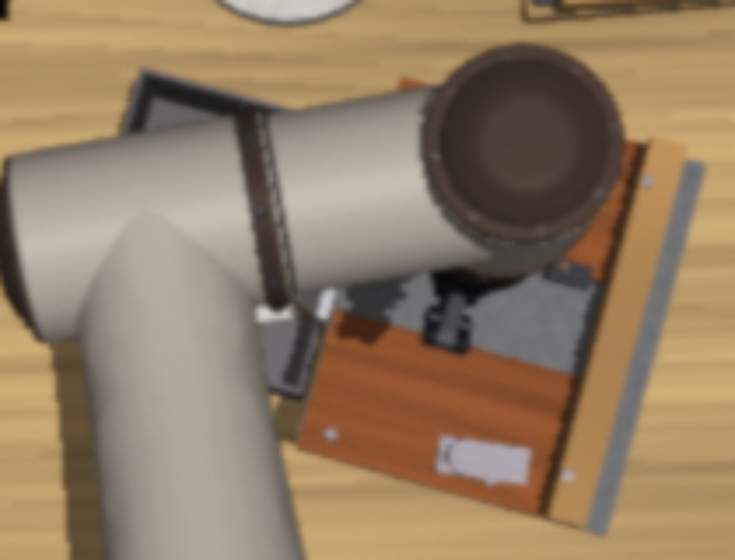

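```bash
python3 - <<'E'
from h import *
np.set_printoptions(precision=4,suppress=True)
a=load("side0");b=load("s9")
g=lambda c:cv2.cvtColor(c["frame"],cv2.COLOR_RGB2GRAY)
def cen(c):
    f=cv2.cvtColor(c["frame"],cv2.COLOR_RGB2HSV)[205:235,270:300]; m=(f[...,2]<95)&(f[...,1]>90); y,x=np.nonzero(m); return x.mean()+270,y.mean()+205,m.sum()
print(cen(a),cen(b),cen(load("s7")))
print("px per 10 mm of gate travel", np.subtract(proj(a,[.5905-.00952,-.0068+.00305,.176]),proj(a,[.5905,-.0068,.176])))
S=lambda u,v:(b,180+u/3.5,150+v/3.5)
# offcut visible top edge: where it would be at assumed heights in bin (bed z0=.012)
M=np.array([.5876,-.0153]);X=np.array([.305,.952]);Y=np.array([-.952,.305])
for z in (.05,.07,.09):
  for p in ((285,328),(385,405)):
    q=onz(*S(*p),z)[:2]-M; print(z,"bed x,y",80+1e3*q@X,1e3*q@Y)
for p in ((124,395),(280,275),(455,368),(320,580)):
    q=onz(*S(*p),.097 if p[1]<500 else .012)[:2]-M; print("bin corner",80+1e3*q@X,1e3*q@Y)
E
```

```text
(np.float64(282.6666666666667), np.float64(218.34146341463415), np.int64(123)) (np.float64(280.51851851851853), np.float64(216.96825396825398), np.int64(189)) (np.float64(278.14285714285717), np.float64(218.9047619047619), np.int64(21))
px per 10 mm of gate travel [2.9796 1.4564]
0.05 bed x,y 96.43810512132332 -75.71455512664403
0.05 bed x,y 117.01578574085124 44.54720971069958
0.07 bed x,y 111.83381793855722 -60.3133781262355
0.07 bed x,y 131.96721078184368 57.35184373552423
0.09 bed x,y 127.22953075579106 -44.9122011258271
0.09 bed x,y 146.91863582283614 70.15647776034888
bin corner 258.3744436603313 -87.77649782105331
bin corner 87.79958231227158 -83.75659267310627
bin corner 90.45382954958977 92.86979633342091
bin corner 256.3639165579334 93.10904818823118
```

```bash
python3 - <<'E'
from h import *
a=load("side0")["frame"];b=load("s9")["frame"];w=load("w9")["frame"]
k=lambda f:cv2.resize(f[195:245,255:320],None,fx=6,fy=6,interpolation=cv2.INTER_CUBIC)
cv2.imwrite("pics/cmp.png",np.vstack([np.hstack([k(a),k(b)]),cv2.resize(w[270:360,220:420],(780,290),interpolation=cv2.INTER_CUBIC)])[:,:,::-1])
cv2.imwrite("pics/bin.png",cv2.resize(b[220:320,210:320],None,fx=6,fy=6,interpolation=cv2.INTER_CUBIC)[:,:,::-1])
E
```

```text
(no output)
```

View pics/cmp.png

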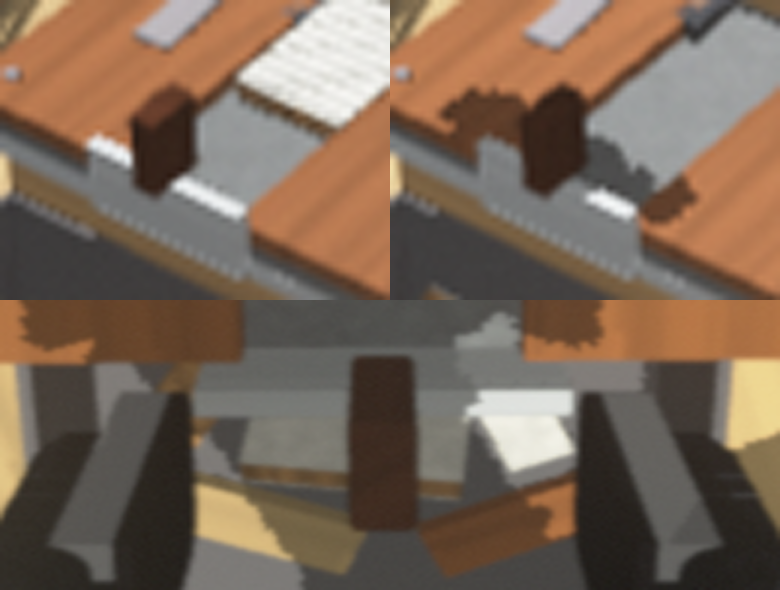

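View pics/bin.png

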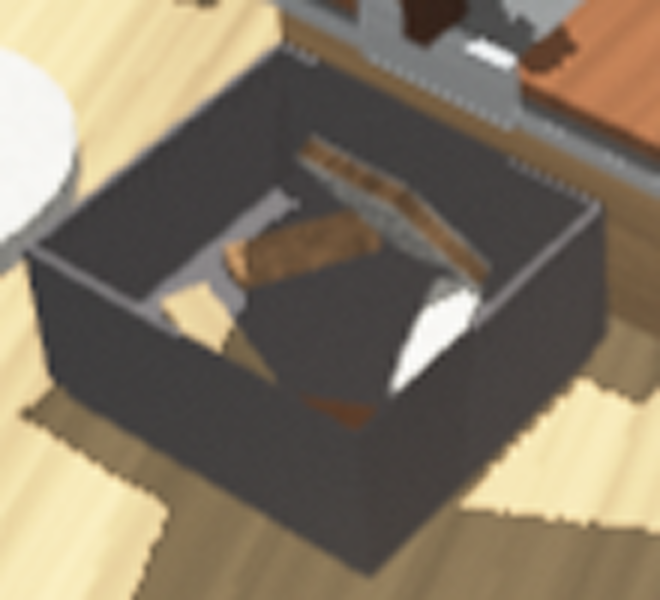

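```bash
python3 - <<'E'
from h import *
np.set_printoptions(precision=4,suppress=True)
w=load("w7");b=load("s9");w8=load("w8");w9=load("w9");t=load("top0")
M=np.array([.5876,-.0153]);X=np.array([.305,.952]);Y=np.array([-.952,.305])
B=lambda u,v:(b,210+u/6,220+v/6)
def show(n,*a):
    p,r=tri(*a); q=p[:2]-M; print(n,"bin x,y,z(mm)",80+1e3*q@X-173,1e3*q@Y-3,1e3*p[2]-12,"res",1e3*max(r))
Z=lambda u,v:(w9,220+u/3.9,270+(v-300)*90/290)
for n,px in (("A",(300,150)),("B",(400,190)),("C",(490,275))):
    for m,wx in (("left-bottom",(245,468)),("right-bottom",(463,492))):
        show(n+" "+m,B(*px),Z(*wx))
k=cv2.resize(w["frame"][240:320,220:400],None,fx=4.4,fy=4.4,interpolation=cv2.INTER_CUBIC)
cv2.imwrite("pics/w7c.png",k[:,:,::-1])
k=cv2.resize(w8["frame"][255:385,100:300],None,fx=3.8,fy=3.8,interpolation=cv2.INTER_CUBIC)
cv2.imwrite("pics/w8c.png",k[:,:,::-1])
E
```

```text
A left-bottom bin x,y,z(mm) -33.292404941679195 -42.29796515721633 86.06610916702196 res 0.7702884661829794
A right-bottom bin x,y,z(mm) -23.02218411619222 -2.2553789790049352 108.84783929754276 res 21.419868182208603
B left-bottom bin x,y,z(mm) -42.36841419862668 -21.519303424636583 77.76187527701552 res 24.901595035102908
B right-bottom bin x,y,z(mm) -31.139073314660294 17.242716829887936 96.86220669343142 res 1.7291779591700454
C left-bottom bin x,y,z(mm) -40.513473673774115 -0.014792291526448231 51.838897575641596 res 50.76694158197229
C right-bottom bin x,y,z(mm) -28.124383348554147 39.25865037423325 68.12051724486179 res 25.42114674539057
```

View pics/w8c.png

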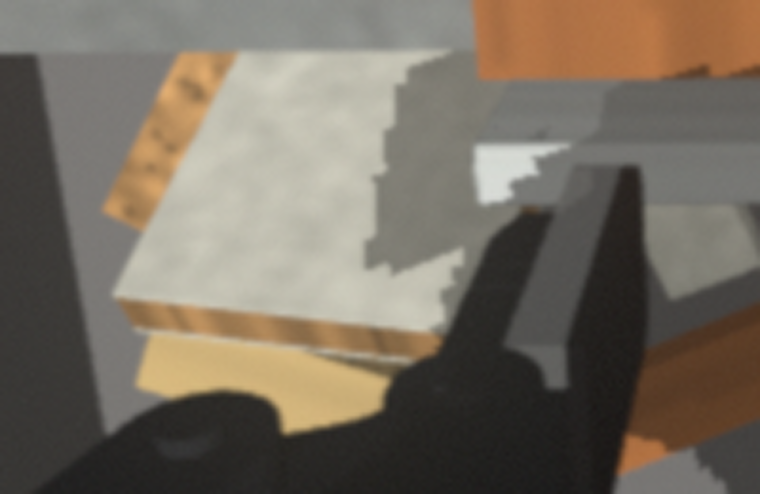

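View pics/w7c.png

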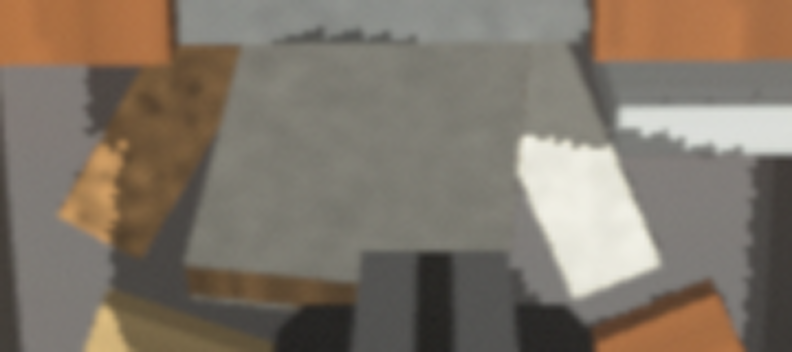

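arm_command(deltas=[[-2,0,-0.5,0,0,0,4],[-6,0,-1,0,0,0,4],[-10,0,-1,0,0,0,4],[-14,0,-1,0,0,0,4],[-17,0,-1,0,0,0,4],[-18,0,-1,0,0,0,4],[-18,0,-1,0,0,0,4]])

```text
time: 26.65
tcp_pos: [0.6254, 0.0941, 0.3303]
ee_rot: [-0.59, 0.807, 0.0, -0.001]
contact_force: [0.0, 0.4, -0.3]
width: 0.471
```

```bash
python3 - <<'E'
from h import *
c=snap("wrist","w10");f=c["frame"]
cv2.imwrite("pics/w10c.png",cv2.resize(f[0:300,120:520],None,fx=2,fy=2,interpolation=cv2.INTER_CUBIC)[:,:,::-1])
c=snap("side","s10");cv2.imwrite("pics/bin10.png",cv2.resize(c["frame"][220:320,210:320],None,fx=6,fy=6,interpolation=cv2.INTER_CUBIC)[:,:,::-1])
E
```

```text
(no output)
```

View pics/w10c.png

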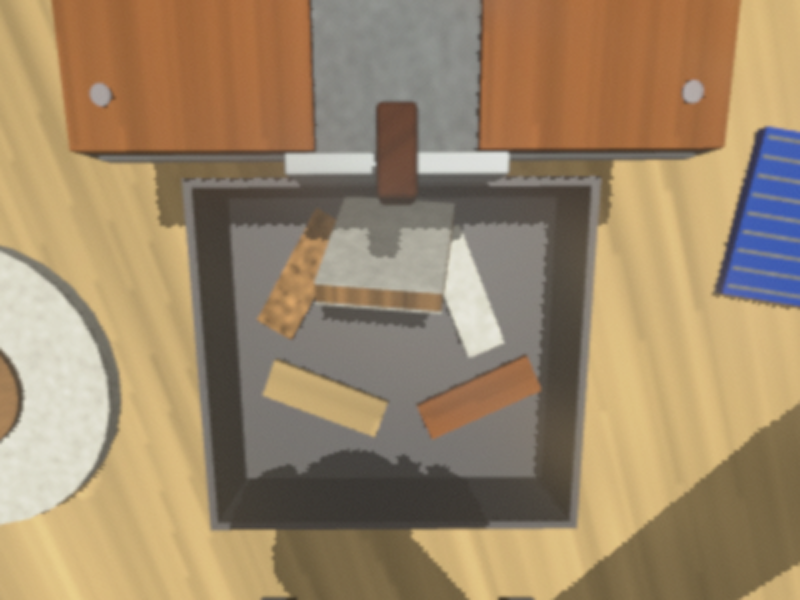

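View pics/bin10.png

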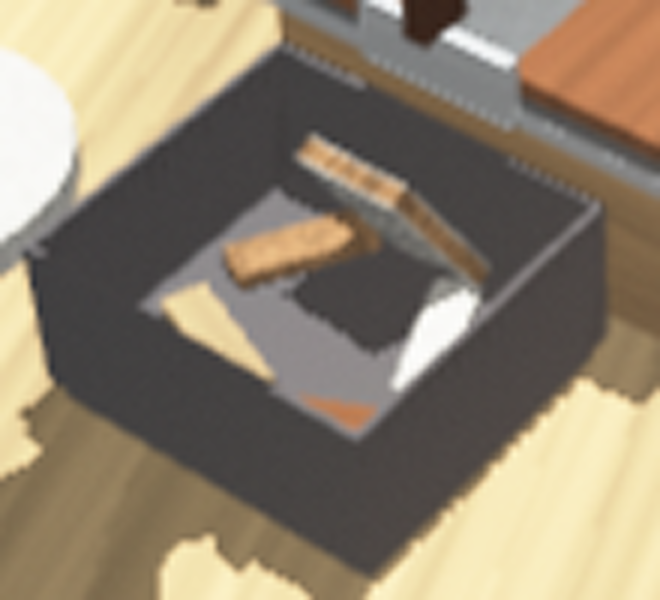

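```bash
python3 - <<'E'
from h import *
w=load("w10");b=load("s10")
M=np.array([.5876,-.0153]);X=np.array([.305,.952]);Y=np.array([-.952,.305])
B=lambda u,v:(b,210+u/6,220+v/6); Z=lambda u,v:(w,120+u/2,v/2)
# bin from wrist rim corners at bed z .085
R=[onz(*Z(*p),.097)[:2]-M for p in ((185,183),(600,180),(578,525),(213,527))]
R=np.array([[80+1e3*q@X,1e3*q@Y] for q in R]);print(R.round(1));c=R.mean(0);print("bin centre",c)
def sh(n,*a):
    p,r=tri(*a);q=p[:2]-M;print(n,np.round([80+1e3*q@X-c[0],1e3*q@Y-c[1],1e3*p[2]-12],1),"res",round(1e3*max(r),1))
sh("upper -y",B(315,133),Z(318,285));sh("upper +y",B(408,183),Z(443,292))
for z in (.016,.03,.05):
  for p in ((345,197),(455,205)):
    q=onz(*Z(*p),z)[:2]-M;print(z,80+1e3*q@X-c[0],1e3*q@Y-c[1])
d=np.abs(load("s9")["frame"][240:275,255:295].astype(int)-load("s10")["frame"][240:275,255:295]).mean();print(d)
E
```

```text
[[ 91.7 -99.1]
 [ 90.2  90. ]
 [257.4  92. ]
 [258.7 -97.9]]
bin centre [174.48450782  -3.73482894]
upper -y [-40.  -33.1  93.7] res 2.7
upper +y [-36.9  24.2  97. ] res 2.3
0.016 -81.545322852018 -27.483517447664603
0.016 -77.45709958145868 33.86487797778308
0.03 -80.73953850792097 -26.627927627721554
0.03 -76.77647167351785 32.842354488542924
0.05 -79.58841801635384 -25.40565645637415
0.05 -75.80414609074525 31.381606646771314
16.285
```

```bash
python3 - <<'E'
from h import *
q=robot.sense();print(q["time"],q["dq"].round(3),q["contact_force"].round(2));print(robot.sign_off())
E
```

```text
26.75 [-0.014 -0.009 -0.003  0.002  0.    -0.001] [-0.54  0.17 -0.15]
the job is handed in; nothing more can be done
None
```

The job was handed in at 26.75 s with the gate closed and the offcut in the bin; `sign_off` reports no verdict.

**What I did:** I pinched the gate block and slid the gate to its open stop. I set the closed fingertips down on the white offcut and dragged it about 135 mm past the spring and over the mouth. I then lifted clear so it tipped into the bin, and slid the gate back to its closed stop.

**Offcut force:** the highest reading, at the ends of the moves, was about 16 N in total.

**Gate:** it moved 78 mm from the open stop to the closed stop, where the force rose without motion. In the side view the block is back where it was at the start.

**Offcut in the bin:** it is not lying flat. It stands steeply tilted, its lower end at the bed-side wall and its upper end about 95 mm above the bin's underside. I could not see what holds it up. I put its origin at bin x about −59 mm and z about 54 mm, inside the limits. It looked unchanged in side views over about 7 s, so I left it rather than risk disturbing it.

**Other checks:** the square, hinge plate and panels looked unmoved. I did not look again at the tape, glue and driver, but the arm stayed clear of them. The gripper was touching nothing at the end.

**Disagreements:** the camera views differed by 2 to 4 mm when triangulated. The opening stroke read 76.4 mm at the gripper, not 78 mm, although the gate was against its stop.

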